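# Hold the probe head down on a board in the test nest

## Task

Push the green circuit board along the channel of the test nest, under the bridge with the probe head, until it is fully home against the end stop; do not press the knob before that. Then press the red knob on the bridge down by 14 mm, which brings its lower rim level with the green band on the little gauge post, without bottoming it, and keep it there for at least three seconds. Finish while your fingers still hold it down at that depth, and leave the transformer, the bottle and the screwdriver as they are.

Things in the scene. Friction and masses are not known exactly. Their poses are not given: they have to be found in the camera images.
- test_nest: Aluminium base plate 260 x 130 x 8 mm, fixed to the bench; origin at the centre of its underside, at bench level; x along the channel from the open end to the end stop, y to the left, z up. The channel floor is the plate's top (z = 8 mm); its two black side rails stand up to z = 17 mm, 52 mm apart, from x = -125 to 110 mm.
- head_axis (a point): Point under the probe head on the knob's axis, 20 mm above the bench (nest x = 88, y = 0 mm). The aluminium bridge over it spans nest x = 71 to 105 mm and is 112 mm wide over its legs; underside 46, top 58 mm above the bench. The gauge post on it, at nest y = +34 mm, reaches 79 mm; its green band lies 72 to 76 mm above the bench.
- stop_face (a point): Middle of the face of the end stop (x = 110, z = 14 mm in the nest's frame); the board is home when its leading edge touches this face.
- circuit_board: Green circuit board, 50 x 100 x 15 mm (solid part: 48 x 98 mm, 12 mm high), 40 to 90 g, loose in the channel, its long side along it, short of the stop; origin at the centre of its underside, y axis along its long side. Push it at its rear end. At home its origin lies 49 mm before the stop face (x = 61 mm in the nest's frame).
- knob_top (a point): Centre of the flat top of the red knob, 32 mm across (36 mm at its lower rim), 16 mm high; released it stands 104 mm above the bench, at x = 88, y = 0 mm in the nest's frame. It moves straight down only and springs back.
- press (a joint): Travel of the knob in m: 0 released, grows as it is pressed down, 0.022 at the bottom. It takes about 3 N to start, about 0.35 N per mm more; after 8 mm the probe plate meets a board at home and adds about 1 N and then 0.5 N per mm: about 11 N in all at 14 mm.
- probe_plate: Blue plate 30 x 40 mm with brass pins under the bridge, moved by the knob and sprung by itself; released, its pins hang 28 mm above the bench, 20 mm above the channel floor. Origin on its axis, 28 mm below the pins.
- transformer: Grey and yellow transformer, 50 x 56 x 52 mm, standing beside the nest; origin at the centre of its underside. Leave alone. (Farther left the fixed white ring head of the magnifier lamp hangs over the bench, its underside 450 mm up, at world x = 0.33 to 0.59, y = 0.24 to 0.47 m: an upright wrist swinging round there hits it.)
- flux_bottle: Amber bottle with white spout, 36 mm across, 92 mm high, standing beside the nest; origin at the centre of its underside. Leave alone.
- screwdriver: Screwdriver with yellow handle, 191 mm long, 25 mm thick, lying beside the nest; origin at the centre of its underside, y along it. Leave alone.
Things that resemble listed ones, but are neither listed nor needed, are in the scene too. There is more than one size of the circuit_board; the one meant has the size given above.

How it is judged:
By the outcome, as a careful person would: the job done as asked, in the order asked, and still so for the second after the job is handed in, while the arm keeps its last pose, push and grip.
It also fails if it takes over 51 s, if anything falls off the work surface, if the arm or the gripper's body presses on something with over 40 N, if the wrist force passes 120 N, or if a joint passes its speed limit or range.

## Robot

A 6-joint arm with a two-finger parallel gripper is mounted at the origin on a cart in front of the work surface, level with it; the furniture and walls round the work are solid. World frame = base frame: x ahead of the robot, y to its left, z up, the work surface at z = 0. Lengths are in mm, angles in rad, forces in N, time in s.
With the tool pointing down it reaches from about 350 to 775 mm from the base axis. Payload 7.3 kg.
Tool frame: the origin (TCP) lies on the front face of the gripper's body, between the roots of the fingers; the fingertips stand 66 mm ahead of it and the grasp point (between the pads) lies 47 mm ahead of it (bot.tip_extent is the distance from the TCP to the fingertips, in mm); z points along the fingers, y is the line along which they close (so a half turn about z gives the same grasp; the last joint's range is limited). The gripper opens to 92 mm and grips with 3 to 60 N. Pads are 19 mm wide; open, the fingers measure 130 mm over their backs; the gripper's body (75 mm by 190 mm) begins 47 mm behind the grasp point.
Start: joints at [-1.382, 0.342, 1.524, -0, 1.275, -0.146], TCP at [172.526, -495.856, 292.241] pointing down, gripper open.
Joint ranges: [-2.53, 2.53], [-0.77, 2.02], [0.04, 2.7], [-1, 4.14], [0.28, 2.66], [-3.11, 3.11]. Speed limits (rad/s): [2.57, 2.57, 3.14, 3.14, 3.14, 3.14].

## Interface

Orientations are given as [roll, pitch, yaw] about the fixed x, y, z axes, in that order (R = Rz(yaw) Ry(pitch) Rx(roll)).
In Python, from plant import readout, viewer, order, bot gives the robot as it stands.
- The arm moves only by the shell command python3 -m creep 'ROWS'. ROWS is text: rows parted by semicolons, each of 7 numbers parted by spaces: the shift along the world's x, y, z in m, then the turn, a rotation vector about the world's x, y, z in rad, then the opening in per cent of the stroke, from 0 (shut) to 100 (fully open). A call has 1 to 8 rows; each row shifts and turns the commanded pose from where the row before left it; what a row does not reach is not made up. A row lasts 1/12 s, in which the tool goes at most 41.7 mm and 7.16 degrees, less where a joint would pass 70% of its speed; a pose out of reach is approached as far as the arm can. A call is refused whole if a number of a shift passes 0.0417 or a number of a turn 0.125, either way. A call with a gripper value outside its range is refused whole. The fingers move at their own pace and stop on an object; the grip force is fixed at half the most. Time passes only in rows, so rows that do not move let the fingers close. It gives the time, the measured TCP pose, the force, the opening and the grip force at its end, in the units of the state.
- readout.get_obs(): the state, without advancing time (a new reading comes with each control period).
- viewer.capture(name): name is "scene" or "top" or "wrist"; returns the picture (384x512x3 uint8, red, green, blue); there is no depth.
- viewer.camera_info(name): a dict with "fx", "fy", "cx", "cy" (pixels), "origin" and "rotation" of the camera in the world. Camera axes: x right, y up, looking along -z (the intrinsics and any distortion apply to the point x, -y, -z); pixel columns grow to the right and rows downward; lengths in mm; the calibration is good to about 2 mm. A picture is of the moment at which its call begins: read the wrist's pose just before it. camera_info takes no time and is no camera call; for the wrist camera it gives the pose at the moment of the call.
- order.close_job(): hands the job in; it is judged then, once.
The state is a dict: "time": time; "joint_positions": joint angles; "dq": joint speeds; "tau": joint torques, N m; "tool_pos": TCP position; "tcp_rot": TCP orientation; "contact_force": force on the tool from outside, world axes, zero at the start; "moment": the same for the moment, N m; "grip_width": finger opening in mm; "finger_force": force on a finger pad.
Only numpy, scipy, OpenCV 4.12 (cv2) and the standard library are available. Lean on these libraries where they do the work, as an engineer would, in place of code of your own. Each camera call takes 0.05 s, during which the arm holds its last target. There are 200 camera calls.

## Working session

There is one attempt and no reset: what is moved stays moved. The work goes in short steps, Python scripts to look and compute and a shell command to move; the robot and the scene stay as the last step left them, time stands still between calls to the robot, and variables do not carry over. Pictures are saved under pics/ and viewed, at most 10 in all, crops included, and the job is handed in when it is done.

```bash
mkdir -p pics; ls; python3 - <<'E'
from plant import readout, viewer, bot
import cv2
for n in("scene","top"):
    im=viewer.capture(n); cv2.imwrite(f"pics/{n}0.png",im[:,:,::-1]); i=viewer.camera_info(n); print(n,i)
print(readout.get_obs())
E
```

```text
pics
scene {'fx': 412.6145233750249, 'fy': 412.6145233750249, 'cx': 256.8574900276653, 'cy': 189.47480713561933, 'origin': array([-184.50950291,  516.05028603,  959.90244175]), 'rotation': array([ 0.80343535, -0.02052362, -2.16329185])}
top {'fx': 455.8422162185022, 'fy': 455.8422162185022, 'cx': 250.82943246728215, 'cy': 194.03203156548884, 'origin': array([ 3.85841024e+02, -4.69316137e-01,  1.21290399e+03]), 'rotation': array([ 0.12928197,  0.01980267, -1.59518857])}
{'time': 0.1, 'joint_positions': array([-1.38201954e+00,  3.42638528e-01,  1.52489256e+00,  2.75437229e-05,
        1.27541648e+00, -1.46003791e-01]), 'dq': array([-0.00123259, -0.00092029, -0.00352474, -0.00082612,  0.00033464,
        0.00115163]), 'tau': array([ 1.97142275e-03, -4.32003951e+01, -2.44695747e+01,  7.19262077e-02,
        5.26241970e-02, -5.29843032e-05]), 'tool_pos': array([ 172.46999079, -495.57996261,  291.63204037]), 'tcp_rot': array([-3.14025598e+00, -2.23181003e-04,  3.34772390e-01]), 'contact_force': array([ 0.95122246, -0.52689092, -0.48214676]), 'moment': array([-0.01292751,  0.008159  ,  0.02003342]), 'finger_force': 0.0, 'grip_width': 91.99161835496874}
```

View pics/scene0.png

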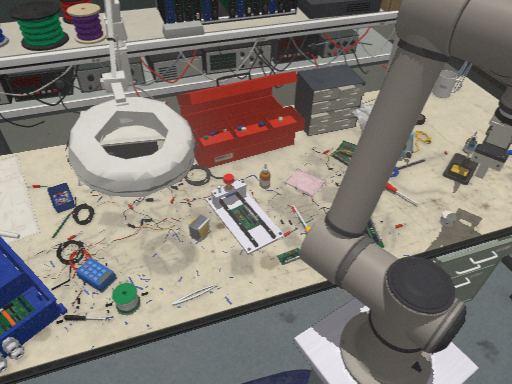

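View pics/top0.png

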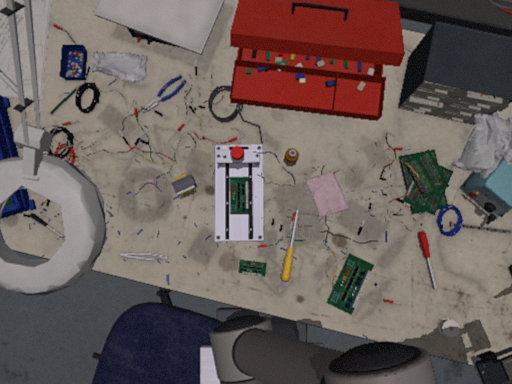

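The top view shows the nest at about (240,193), its open end at the bottom and the red knob at (237,153). The board in the channel is at (240,195). The other boards are at (252,268), which is small, (350,283), which is large, and the pile at (425,180). Only the one in the channel fits "loose in the channel"; I'll check its size in a crop.

```bash
cat >h.py <<'E'
import numpy as np, cv2
from scipy.spatial.transform import Rotation as R
from plant import readout, viewer
def ray(ci,uv):
    d=np.array([(uv[0]-ci['cx'])/ci['fx'],-(uv[1]-ci['cy'])/ci['fy'],-1.])
    return np.array(ci['origin']),R.from_euler('xyz',ci['rotation']).apply(d)
def onplane(ci,uv,z):
    o,d=ray(ci,uv); return (o+d*(z-o[2])/d[2])[:2]
def proj(ci,p):
    c=R.from_euler('xyz',ci['rotation']).inv().apply(np.array(p,float)-ci['origin'])
    return np.array([ci['cx']+ci['fx']*c[0]/-c[2],ci['cy']-ci['fy']*c[1]/-c[2]])
def red(im,box):
    x0,y0,x1,y1=box; h=cv2.cvtColor(im,cv2.COLOR_RGB2HSV)[y0:y1,x0:x1]
    m=((h[...,0]<8)|(h[...,0]>172))&(h[...,1]>150)&(h[...,2]>90)
    n,l,s,c=cv2.connectedComponentsWithStats(m.astype(np.uint8)); k=1+np.argmax(s[1:,4]); return c[k]+[x0,y0],s[k]
E
python3 - <<'E'
from h import *
t=viewer.capture("top");ci=viewer.camera_info("top")
c,s=red(t,(222,140,255,166));print("knob",c,s,onplane(ci,c,100))
h=cv2.cvtColor(t,cv2.COLOR_RGB2HSV)[130:255,205:275]
m=((h[...,1]<45)&(h[...,2]>150)).astype(np.uint8)
m=cv2.morphologyEx(m,cv2.MORPH_CLOSE,np.ones((21,21)))
cs=max(cv2.findContours(m,0,2)[0],key=cv2.contourArea)
b=cv2.boxPoints(cv2.minAreaRect(cs))+[205,130];print("plate px",b);w=np.array([onplane(ci,p,8) for p in b]);print(w, w.mean(0))
cr=t[130:290,200:300]
cv2.imwrite("pics/crop.png",cv2.resize(cr,None,fx=3.7,fy=3.7,interpolation=cv2.INTER_CUBIC)[:,:,::-1])
E
```

```text
knob [236.81889764 152.18897638] [  9   7  13  12 127] [637.18422143  50.40246949]
plate px [[205. 130.]
 [274. 130.]
 [274. 254.]
 [205. 254.]]
[[722.07278089 139.96953286]
 [716.47400096 -47.55346673]
 [383.11214226 -37.23594419]
 [387.52306103 143.78464217]] [552.29549629  49.74119103]
```

View pics/crop.png

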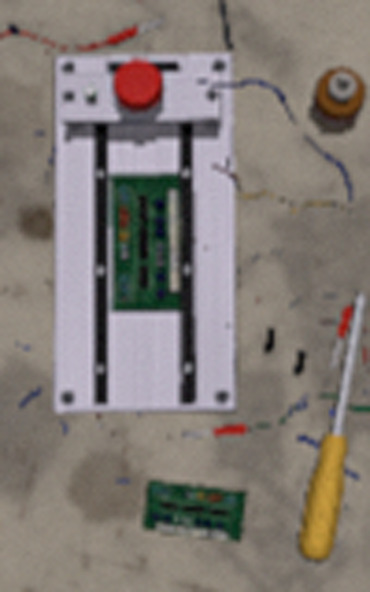

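The crop confirms it. The channel board, crop (112–181, 176–310), comes to about 50 x 97 mm, while the loose one at (195,510) is only about 70 mm long. Plate corners in the crop are about (56,55), (233,53), (236,408) and (55,410).

```bash
python3 - <<'E'
from h import *
ci=viewer.camera_info("top"); f=lambda p,z:onplane(ci,np.array(p)/3.7+[200-.365,130-.365],z)
w=np.array([f(p,8) for p in [(56,55),(233,53),(236,408),(55,410)]]);print(w,w.mean(0))
x=(w[0]+w[1]-w[2]-w[3]);print("yaw",np.arctan2(x[1],x[0]), np.linalg.norm(x)/2, np.linalg.norm(w[0]-w[1]))
print("board rear L,R,mid",f((112,309),20),f((181,309),20),"front",f((112,176),20),f((181,176),20))
print("rails rear",f((101,403),17),f((187,403),17),"rails front",f((101,126),17),f((187,126),17))
print("knob top by top",f((137,84),104))
s=viewer.capture("scene");cs=viewer.camera_info("scene")
c,st=red(s,(215,168,245,195));print("scene",c,st)
# triangulate knob centroids
ct,_=red(viewer.capture("top"),(222,140,255,166))
o1,d1=ray(ci,ct);o2,d2=ray(cs,c)
A=np.c_[d1,-d2];k=np.linalg.lstsq(A,o2-o1,rcond=None)[0];print("tri",o1+d1*k[0],o2+d2*k[1])
for n,p in dict(trans=(181/1,185),bottle=(291,156)).items(): print(n,onplane(ci,p,40))
E
```

```text
[[680.93668952 113.91862634]
 [678.65078483 -15.59824346]
 [420.52740176 -10.57330461]
 [422.32715295 118.29854936]] [550.61050726  51.51140691]
yaw -0.01819861525486274 258.4092498659436 129.53704073776686
board rear L,R,mid [492.33312248  75.57174124] [491.05267474  26.57373365] front [588.02421148  73.80431702] [586.65200203  24.30296699]
rails rear [426.16688884  84.77594163] [424.64532226  23.98566583] rails front [625.33606288  81.26513702] [623.57712109  19.1691295 ]
knob top by top [635.91501092  50.61726497]
scene [228.07142857 178.04285714] [ 9  6  9 10 70]
tri [637.45466423  50.50825212  99.26910487] [636.46327157  49.28127944  98.98894483]
trans [567.55714087 200.67302469]
bottle [636.45524673 -88.60601618]
```

Nest centre is at about (550.6, 51.5) with yaw -0.018, and the knob is at (638, 50), which agrees with triangulation. The board's rear edge is at x≈491. I'll close the fingers and go behind it, to (462, 53).

```bash
python3 -m creep '.035 .02 0 0 0 -.044 0;.035 .02 0 0 0 -.044 0;.035 .02 0 0 0 -.044 0;.035 .02 0 0 0 -.044 0;.035 .02 0 0 0 -.044 0;.035 .02 0 0 0 -.044 0;.035 .02 0 0 0 -.044 0;.035 .02 0 0 0 -.044 0'
python3 -m creep '0 .037 0 0 0 0 0;0 .037 0 0 0 0 0;0 .037 0 0 0 0 0;0 .037 0 0 0 0 0;0 .037 0 0 0 0 0;0 .037 0 0 0 0 0;0 .037 0 0 0 0 0;0 .037 0 0 0 0 0'
```

```text
time: 0.92
tool_pos: [454.0, -334.5, 292.2]
tcp_rot: [3.142, 0.0, -0.019]
contact_force: [0.4, -1.3, 0.7]
grip_width: 43.1
finger_force: 0.0
time: 1.58
tool_pos: [452.1, -38.1, 292.3]
tcp_rot: [3.142, -0.0, -0.017]
contact_force: [1.7, 0.4, -0.3]
grip_width: 0.3
finger_force: 0.0
```

```bash
python3 -m creep '.003 .03 0 0 0 0 0;.003 .03 0 0 0 0 0;.004 .031 0 0 0 0 0;0 0 -.035 0 0 0 0;0 0 -.035 0 0 0 0;0 0 -.035 0 0 0 0;0 0 -.035 0 0 0 0;0 0 0 0 0 0 0'; python3 - <<'E'
from h import *
o=readout.get_obs();print(o['tool_pos'],o['tcp_rot'])
cv2.imwrite("pics/w1.png",viewer.capture("wrist")[:,:,::-1]);print(viewer.camera_info("wrist"))
E
```

```text
time: 2.25
tool_pos: [459.0, 51.4, 147.0]
tcp_rot: [-3.141, 0.012, -0.017]
contact_force: [-1.9, -0.1, -0.5]
grip_width: -0.1
finger_force: 0.0
[459.02818988  51.39213102 146.97908771] [-3.1412937   0.01154096 -0.01702214]
{'fx': 335.15181944310734, 'fy': 335.15181944310734, 'cx': 259.3626475322865, 'cy': 190.58553832715302, 'origin': array([529.25794946,  50.37270517, 241.68143694]), 'rotation': array([-2.67584671e-01,  5.99515032e-04, -1.58731933e+00])}
```

View pics/w1.png

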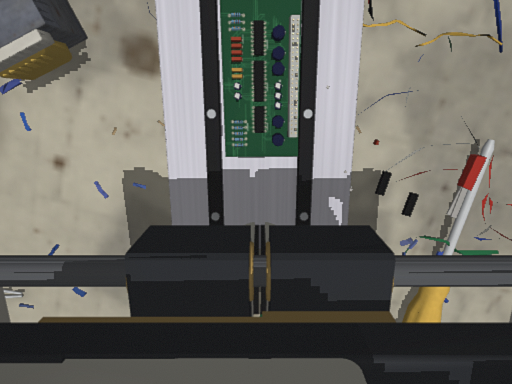

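The board's rear edge is at row 157, with the rails around x≈212 and 305. The dark finger block covers columns 127–393 and rows 226–315. I need to know how wide the fingers really are at the tips, so I'll project known points.

```bash
python3 - <<'E'
from h import *
ci=viewer.camera_info("wrist")
for n,p in dict(tipF=(468.5,51,81),tipFL=(468.5,70,81),tipFR=(468.5,32,81),tipB=(449.5,51,81),midF=(468.5,51,114),rootF=(468.5,51,147),bodyF=(496,51,147)).items(): print(n,proj(ci,p))
f=lambda u,v,z:onplane(ci,(u,v),z)
print("board rear L,R",f(226,157,20),f(299,157,20),f(262,157,20)," z8",f(262,167,8))
for v in(114,217): print("rail pins",f(212,v,17),f(306,v,17))
print("plate edges",f(158,20,8),f(361,20,8),f(172,200,8),f(345,200,8))
for z in (81,100,120,147): print("block top edge",z,f(150,226,z),f(375,226,z),"bot",f(127,312,z),f(393,312,z))
E
```

```text
tipF [260.28951364 222.16136883]
tipFL [223.08155363 222.73108288]
tipFR [297.53839034 221.59102827]
tipB [260.86069154 256.13931938]
midF [260.45378828 250.38801107]
rootF [260.71544219 295.34693783]
bodyF [259.29250844 214.17490948]
board rear L,R [492.10065881  73.39374617] [491.30051877  24.67300327] [491.70604285  49.36547365]  z8 [482.51613106  49.41432423]
rail pins [520.12069755  81.64720553] [519.10633358  20.1659382 ]
rail pins [448.76204536  85.49525523] [447.6730508   18.71922492]
plate edges [578.47804877 114.02728283] [576.33422177 -14.74592049] [459.13187323 115.34142956] [457.07234217 -10.68658667]
block top edge 81 [467.32837159 107.50010446] [465.45221988  -7.67229874] bot [416.91298411 125.41140114] [414.54945145 -21.38479232]
block top edge 100 [474.65132066 100.74499568] [472.99701712  -0.80868652] bot [430.1973708  116.53834617] [428.11331734 -12.89972722]
block top edge 120 [482.35968811  93.63435485] [480.93890895   6.41616845] bot [444.18093573 107.1982883 ] [442.39107092  -3.96807975]
block top edge 147 [492.76598416  84.03498973] [491.66046293  16.16972266] bot [463.05874839  94.58921018] [461.66603824   8.08964434]
```

The visible block looks wider than the 38 mm I expect for closed fingers. I'll open the gripper partway and compare, with a scene crop alongside.

```bash
python3 -m creep '0 0 0 0 0 0 40;0 0 0 0 0 0 40;0 0 0 0 0 0 40;0 0 0 0 0 0 40;0 0 0 0 0 0 40'; python3 - <<'E'
from h import *
w=viewer.capture("wrist");s=viewer.capture("scene");ci=viewer.camera_info("scene")
p=proj(ci,(459,51,100)).astype(int);print(p)
x,y=p-[60,45]
c=cv2.resize(s[y:y+100,x:x+100],(384,384),interpolation=cv2.INTER_CUBIC)
cv2.imwrite("pics/w2.png",cv2.resize(np.hstack([w[:, :],c]),(800,343))[:,:,::-1])
E
```

```text
time: 2.72
tool_pos: [463.0, 51.1, 153.4]
tcp_rot: [3.141, -0.002, -0.017]
contact_force: [0.2, -0.7, -0.1]
grip_width: 29.3
finger_force: 0.0
[259 213]
```

View pics/w2.png

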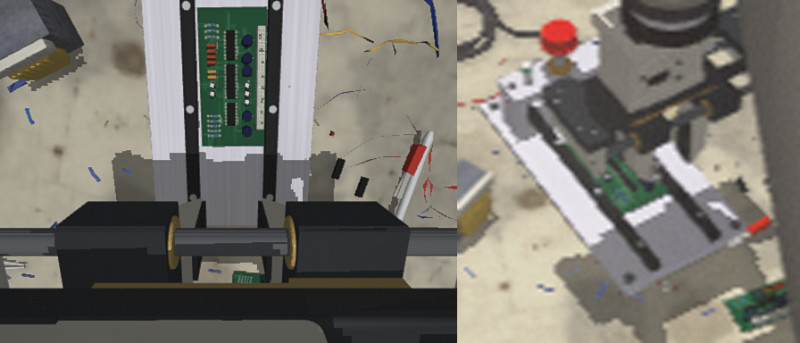

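Those are only the finger carriages at the root, with thin fingers hanging below, so the tips fit the channel. I'll close the fingers again and descend.

```bash
python3 -m creep '0 0 0 0 0 0 0;0 0 0 0 0 0 0;0 0 0 0 0 0 0;0 0 -.02 0 0 0 0;0 0 -.02 0 0 0 0;0 0 -.02 0 0 0 0;0 0 -.01 0 0 0 0;0 0 0 0 0 0 0'
python3 -m creep '0 0 -.005 0 0 0 0;0 0 0 0 0 0 0;0 0 0 0 0 0 0'
```

```text
time: 3.48
tool_pos: [461.2, 51.2, 80.2]
tcp_rot: [-3.142, 0.004, -0.017]
contact_force: [-0.1, -0.1, -0.4]
grip_width: 0.7
finger_force: 0.0
time: 3.73
tool_pos: [462.9, 51.1, 77.7]
tcp_rot: [3.141, -0.001, -0.017]
contact_force: [0.1, -0.5, -0.1]
grip_width: 0.2
finger_force: 0.0
```

```bash
python3 -m creep '.007 0 0 0 0 0 0;.007 0 0 0 0 0 0;.006 0 0 0 0 0 0;.006 0 0 0 0 0 0;.006 0 0 0 0 0 0;.006 0 0 0 0 0 0;.006 -.001 0 0 0 0 0;.006 0 0 0 0 0 0'
python3 -m creep '.006 0 0 0 0 0 0;.006 0 0 0 0 0 0;.006 0 0 0 0 0 0;.006 -.001 0 0 0 0 0;.004 0 0 0 0 0 0;.002 0 0 0 0 0 0;0 0 0 0 0 0 0;0 0 0 0 0 0 0'
```

```text
time: 4.4
tool_pos: [513.1, 50.1, 77.2]
tcp_rot: [3.142, 0.0, -0.017]
contact_force: [-1.7, 0.3, 0.5]
grip_width: 0.0
finger_force: 0.4
time: 5.07
tool_pos: [542.5, 49.1, 77.2]
tcp_rot: [3.141, 0.0, -0.017]
contact_force: [-0.3, -0.4, -0.7]
grip_width: 0.1
finger_force: 0.0
```

```bash
python3 -m creep '.002 0 0 0 0 0 0;.002 0 0 0 0 0 0;.002 0 0 0 0 0 0;.001 0 0 0 0 0 0;.001 0 0 0 0 0 0'
for i in 1 2 3 4 5; do python3 -m creep '.0012 0 0 0 0 0 0;0 0 0 0 0 0 0' | sed -n '2p;4p'; done
```

```text
time: 5.48
tool_pos: [550.3, 49.1, 77.2]
tcp_rot: [3.141, 0.001, -0.017]
contact_force: [-3.6, -0.1, 2.1]
grip_width: 0.6
finger_force: 1.9
tool_pos: [550.5, 49.2, 77.1]
contact_force: [-4.4, -0.8, 3.7]
tool_pos: [550.7, 49.2, 77.0]
contact_force: [-8.3, -0.5, 7.7]
tool_pos: [550.9, 49.2, 76.9]
contact_force: [-12.8, -1.2, 9.5]
tool_pos: [551.1, 49.2, 76.8]
contact_force: [-15.2, -1.6, 11.9]
tool_pos: [551.3, 49.3, 76.7]
contact_force: [-18.8, -1.2, 14.7]
```

There's a firm stop at TCP x≈550.5. I'll back off and check by eye.

```bash
python3 -m creep '-.006 0 0 0 0 0 0;-.015 0 0 0 0 0 0;-.02 0 .005 0 0 0 0;0 0 .03 0 0 0 0;0 0 .03 0 0 0 0;0 0 .03 0 0 0 0;0 0 .03 0 0 0 0;0 0 0 0 0 0 0'; python3 -m creep '0 0 .02 0 0 0 0;0 0 0 0 0 0 0;0 0 0 0 0 0 0;0 0 0 0 0 0 0'; python3 - <<'E'
from h import *
w=viewer.capture("wrist");ci=viewer.camera_info("wrist");print(ci['origin'])
np.savez("w3.npz",w=w,**ci)
cv2.imwrite("pics/w3.png",w[:,:,::-1])
for n,x in(("exp board rear",562.6),("exp front",660.6)): print(n,proj(ci,(x,50,20)))
E
```

```text
time: 6.98
tool_pos: [518.4, 49.1, 208.2]
tcp_rot: [3.141, -0.012, -0.017]
contact_force: [1.8, 0.4, 0.1]
grip_width: 0.7
finger_force: 0.0
time: 7.32
tool_pos: [515.3, 49.1, 221.3]
tcp_rot: [3.142, 0.001, -0.017]
contact_force: [0.5, 0.0, -0.1]
grip_width: 0.1
finger_force: 0.0
[583.17738634  48.27279794 313.15479701]
exp board rear [257.88807277 125.57072518]
exp front [255.67051887  -1.24344597]
```

View pics/w3.png

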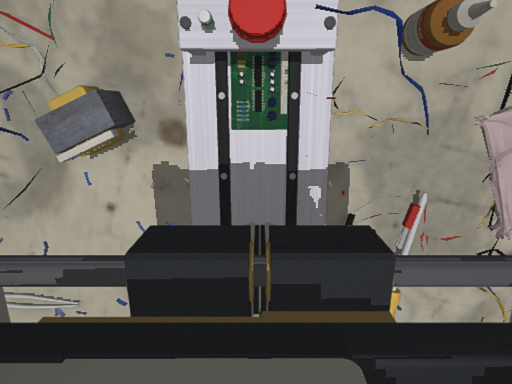

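The board's rear edge is at row 130, within 3 mm of where I expect it when home. From over the knob the wrist camera can look past the bridge at the end stop itself, so I'll go there.

```bash
python3 -m creep '.025 0 0 0 0 0 0;.025 0 0 0 0 0 0;.025 0 0 0 0 0 0;.025 0 0 0 0 0 0;.022 0 0 0 0 0 0;0 0 0 0 0 0 0;0 0 0 0 0 0 0;0 0 0 0 0 0 0'; python3 - <<'E'
from h import *
w=viewer.capture("wrist");ci=viewer.camera_info("wrist");print(ci['origin'])
np.savez("w4.npz",w=w,**ci)
for n,x,z in(("brg top",655.6,58),("stopface z20",660.6,20),("stopface z12",660.6,12),("plate end",680.6,8)): print(n,proj(ci,(x,50,z)))
cv2.imwrite("pics/w4.png",cv2.resize(w[70:260,130:390],None,fx=3,fy=3,interpolation=cv2.INTER_CUBIC)[:,:,::-1])
E
```

```text
time: 8.03
tool_pos: [636.5, 49.2, 220.8]
tcp_rot: [3.142, 0.003, -0.017]
contact_force: [-1.1, -0.3, 0.3]
grip_width: 0.2
finger_force: 0.0
[704.56241477  48.35433614 313.44086727]
brg top [258.40816056 166.12094478]
stopface z20 [258.44551436 152.36694248]
stopface z12 [258.47234132 151.04471377]
plate end [258.10265803 128.22758749]
```

View pics/w4.png

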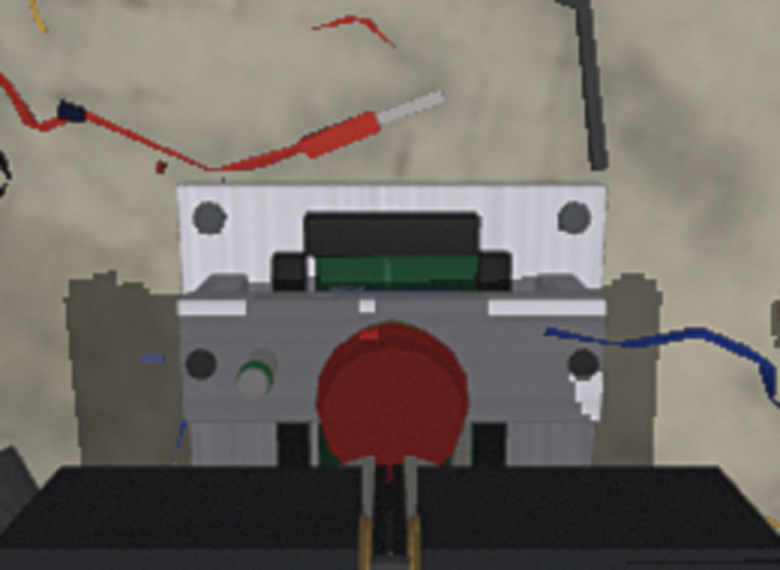

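The board meets the black stop with no gap (crop row 256, columns 316–478). The wrist view puts the stop face at x≈658, and the fingers stopped at 550.5, which agrees, so the board is home. The knob axis is at about (636, 49), directly under the tool. Descending to touch it.

```bash
python3 -c "from plant import bot;print(bot.tip_extent)"; python3 -m creep '0 0 -.015 0 0 0 0;0 0 -.015 0 0 0 0;0 0 -.01 0 0 0 0;0 0 -.005 0 0 0 0;0 0 0 0 0 0 0;0 0 0 0 0 0 0;0 0 0 0 0 0 0'
for i in 1 2 3 4 5; do python3 -m creep '0 0 -.001 0 0 0 0;0 0 0 0 0 0 0;0 0 0 0 0 0 0' | sed -n '1,2p;4p'; done
```

```text
65.5
time: 8.67
tool_pos: [637.9, 49.1, 178.2]
tcp_rot: [3.141, -0.002, -0.017]
contact_force: [-0.8, 0.2, -0.3]
grip_width: 0.3
finger_force: 0.0
time: 8.92
tool_pos: [637.7, 49.1, 176.6]
contact_force: [0.1, 1.1, 0.5]
time: 9.17
tool_pos: [637.5, 49.2, 175.2]
contact_force: [-0.3, 0.1, -0.2]
time: 9.42
tool_pos: [637.5, 49.2, 174.1]
contact_force: [-0.4, -0.5, -0.5]
time: 9.67
tool_pos: [637.5, 49.2, 173.1]
contact_force: [0.5, -0.4, 0.1]
time: 9.92
tool_pos: [637.5, 49.1, 172.2]
contact_force: [-0.2, -0.0, -0.1]
```

Contact should come near z = 169.5. I'll shift x by -1 mm and keep feeling downward.

```bash
python3 -m creep '-.001 0 -.001 0 0 0 0;0 0 0 0 0 0 0;0 0 0 0 0 0 0'|sed -n '1,2p;4p'
for i in 1 2 3 4 5 6 7 ; do python3 -m creep '0 0 -.0005 0 0 0 0;0 0 0 0 0 0 0;0 0 0 0 0 0 0' | sed -n '2p;4p'; done
```

```text
time: 10.17
tool_pos: [636.4, 49.2, 171.1]
contact_force: [-1.3, -0.5, -0.2]
tool_pos: [636.5, 49.1, 170.7]
contact_force: [-0.2, -1.3, 0.2]
tool_pos: [636.5, 49.2, 170.2]
contact_force: [0.2, -0.2, 0.5]
tool_pos: [636.6, 49.2, 169.9]
contact_force: [0.1, -0.2, 0.3]
tool_pos: [636.6, 49.2, 169.5]
contact_force: [-0.6, 0.0, 4.1]
tool_pos: [636.6, 49.1, 168.9]
contact_force: [0.3, -0.6, 2.8]
tool_pos: [636.6, 49.2, 168.3]
contact_force: [1.0, -0.8, 3.3]
tool_pos: [636.6, 49.1, 167.7]
contact_force: [1.3, 0.7, 3.2]
```

Contact was at z≈169.6, so 14 mm of travel is z≈155.6.

```bash
python3 -m creep '0 0 -.002 0 0 0 0;0 0 -.002 0 0 0 0;0 0 -.002 0 0 0 0;0 0 -.002 0 0 0 0;0 0 -.001 0 0 0 0;0 0 0 0 0 0 0;0 0 0 0 0 0 0;0 0 0 0 0 0 0'
python3 -m creep '0 0 -.001 0 0 0 0;0 0 0 0 0 0 0;0 0 0 0 0 0 0;0 0 0 0 0 0 0'|sed -n '1,2p;4p'
```

```text
time: 12.58
tool_pos: [636.6, 49.1, 159.3]
tcp_rot: [3.141, -0.001, -0.017]
contact_force: [-1.5, -0.2, 8.6]
grip_width: 0.4
finger_force: 4.1
time: 12.92
tool_pos: [636.6, 49.2, 158.5]
contact_force: [-2.2, 0.1, 8.8]
```

```bash
python3 -m creep '0 0 -.001 0 0 0 0;0 0 -.001 0 0 0 0;0 0 -.0008 0 0 0 0;0 0 0 0 0 0 0;0 0 0 0 0 0 0;0 0 0 0 0 0 0;0 0 0 0 0 0 0;0 0 0 0 0 0 0'
```

```text
time: 13.58
tool_pos: [636.6, 49.1, 156.0]
tcp_rot: [3.141, -0.001, -0.017]
contact_force: [-2.9, -0.0, 11.0]
grip_width: 0.7
finger_force: 5.5
```

```bash
python3 -m creep '0 0 -.0004 0 0 0 0;0 0 0 0 0 0 0;0 0 0 0 0 0 0;0 0 0 0 0 0 0;0 0 0 0 0 0 0;0 0 0 0 0 0 0;0 0 0 0 0 0 0;0 0 0 0 0 0 0'
python3 - <<'E'
from h import *
w=viewer.capture("wrist");s=viewer.capture("scene");ci=viewer.camera_info("scene")
x,y=proj(ci,(636,50,80)).astype(int)-25;print(x,y)
a=cv2.resize(w[60:320,90:430],(520,398));c=cv2.resize(s[y:y+50,x:x+35],(279,398),interpolation=cv2.INTER_CUBIC)
cv2.imwrite("pics/w5.png",np.hstack([a,c])[:,:,::-1])
E
```

```text
time: 14.25
tool_pos: [636.6, 49.2, 155.7]
tcp_rot: [3.141, -0.001, -0.017]
contact_force: [-3.7, 0.4, 11.5]
grip_width: 0.4
finger_force: 5.7
203 157
```

View pics/w5.png

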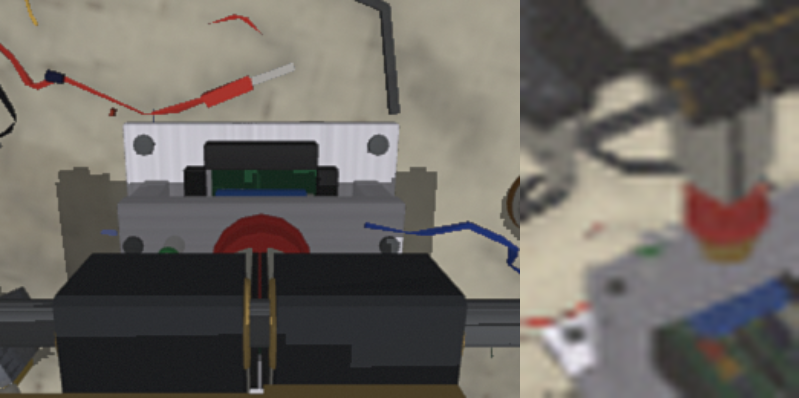

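The fingers are centred on the red knob, the blue plate sits on the board, and the board is still against the black stop. Travel is about 13.9 mm at 11.5 N, which matches the expected 11 N. Now I hold it.

```bash
for i in 1 2 3 4 5 6; do python3 -m creep '0 0 0 0 0 0 0;0 0 0 0 0 0 0;0 0 0 0 0 0 0;0 0 0 0 0 0 0;0 0 0 0 0 0 0;0 0 0 0 0 0 0;0 0 0 0 0 0 0;0 0 0 0 0 0 0'|sed -n '1,2p;4p'; done; python3 -c "
from plant import order;print(order.close_job())"
```

```text
time: 15.02
tool_pos: [636.6, 49.1, 155.7]
contact_force: [-3.6, 0.5, 10.8]
time: 15.68
tool_pos: [636.6, 49.2, 155.7]
contact_force: [-3.7, -0.6, 10.3]
time: 16.35
tool_pos: [636.6, 49.1, 155.7]
contact_force: [-3.2, -0.4, 11.2]
time: 17.02
tool_pos: [636.6, 49.1, 155.7]
contact_force: [-3.6, 0.0, 11.6]
time: 17.68
tool_pos: [636.6, 49.1, 155.7]
contact_force: [-4.0, 0.4, 12.1]
time: 18.35
tool_pos: [636.6, 49.1, 155.7]
contact_force: [-2.7, -0.1, 11.4]
the job is handed in; nothing more can be done
None
```

I pushed the board home against the end stop, then pressed the knob down about 14 mm and held it there for over 4 s; I handed the job in at 18.4 s with the fingers still holding it, and the transformer, bottle and screwdriver were not touched.

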